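# Clamp down the drying chamber's cover crisscross

### The job

The cover of the hearing-aid drying chamber only lies on its gasket: clamp it down evenly by turning the four cranks clockwise by feel, pushing on their white pegs, and always going from a crank to the one diagonally across before its neighbours. First draw all four just snug (about 15 N of push at the peg), then go round crisscross again and bring all four to firm (about 21 N, never beyond 23.5 N); let go, and leave the toiletries around it where they stand.

Things in the scene. Friction and masses are not known exactly. Their poses are not given: they have to be found in the camera images.
- chamber: Hearing-aid drying chamber, fixed to the table: a white plastic box 152 x 152 mm, 46 mm high, with a black rubber gasket and four blue crank clamps on top, one per corner, all alike. Origin: centre of its underside, on the table; x and y along its sides, z up.
- cover: Clear square cover plate with a blue rim, 126 x 126 x 10 mm, 0.45 kg, lying loose on the gasket between low cheeks (its top is 62 mm above the table). Origin: centre of its underside. The clamps press it down; tightening one eases its neighbours' clamp force a little (up to a quarter).
- clamp1: Clamp 1, at (+45, +45) mm in the chamber's x, y; diagonally across from clamp 3. Origin: on its crank's vertical turning axis, half-way up the arm, 89 mm above the table (does not turn with it). Each crank is a flat blue arm, its top 93 mm above the table, with a hub 26 mm in diameter (top 95 mm), that carries an upright white peg; it turns level and stays at its height. Nothing stands above it.
- clamp2: Clamp 2, at (-45, +45) mm in the chamber's x, y; diagonally across from clamp 4. Origin: on its crank's vertical turning axis, half-way up the arm, 89 mm above the table (does not turn with it). Turned clockwise seen from above, a crank drives a sprung grey foot 8 mm per rad down on the cover; each foot starts clear of it by its own unknown amount, met after 0.05 to 0.8 rad.
- clamp3: Clamp 3, at (-45, -45) mm in the chamber's x, y; diagonally across from clamp 1. Origin: on its crank's vertical turning axis, half-way up the arm, 89 mm above the table (does not turn with it). From there snug comes about 0.25 rad on and firm about 0.4 rad after that (pass two); each varies by 0.1 rad. A crank stays where it is left; its end stop lies beyond any need.
- clamp4: Clamp 4, at (+45, -45) mm in the chamber's x, y; diagonally across from clamp 2. Origin: on its crank's vertical turning axis, half-way up the arm, 89 mm above the table (does not turn with it). Pushed square to its arm at the peg, a free crank moves at 11 N, and needs 0.2 N more per newton of clamp force: 15 N when snug (20 N clamp force), 21 N when firm (50 N), read while it moves.
- peg1 (a point): Centre of the white upright peg of clamp 1's crank: slippery smooth plastic (friction under 0.1), 14 mm in diameter, 32 mm tall (from 93 to 125 mm above the table; this point is 109 mm up), 40 mm from the crank's axis. It moves as the crank turns. Nothing else within 30 mm stands higher than 95 mm.
- peg2 (a point): Centre of the white upright peg of clamp 2's crank: slippery smooth plastic (friction under 0.1), 14 mm in diameter, 32 mm tall (from 93 to 125 mm above the table; this point is 109 mm up), 40 mm from the crank's axis. It moves as the crank turns. Nothing else within 30 mm stands higher than 95 mm.
- peg3 (a point): Centre of the white upright peg of clamp 3's crank: slippery smooth plastic (friction under 0.1), 14 mm in diameter, 32 mm tall (from 93 to 125 mm above the table; this point is 109 mm up), 40 mm from the crank's axis. It moves as the crank turns. Nothing else within 30 mm stands higher than 95 mm.
- peg4 (a point): Centre of the white upright peg of clamp 4's crank: slippery smooth plastic (friction under 0.1), 14 mm in diameter, 32 mm tall (from 93 to 125 mm above the table; this point is 109 mm up), 40 mm from the crank's axis. It moves as the crank turns. Nothing else within 30 mm stands higher than 95 mm.
- nail_brush: Wooden nail brush, 110 x 42 x 34 mm, on the table; not to be moved. Origin: centre of its underside.
- comb: Metal fine-tooth comb, 160 x 32 x 6 mm, on the table; not to be moved. Origin: centre of its underside.
- soap_dish: Blue ceramic soap dish with soap, 120 x 85 x 27 mm, on the table; not to be moved. Origin: centre of its underside.
- lotion: Blue lotion bottle, 50 mm in diameter, 120 mm high, on the table; not to be moved. Origin: centre of its underside.

How it is judged:
On the way, in this order (a step that is already met when the one before it is completed fails the run):
1. first pass: all four clamps snug (7 to 32 N each), none firm yet (contact force between clamp1 and cover between 7 and 32 N and contact force between clamp2 and cover between 7 and 32 N and contact force between clamp3 and cover between 7 and 32 N and contact force between clamp4 and cover between 7 and 32 N), for 0.2 s.
2. second pass: all four clamps firm (28 to 62 N each) (contact force between clamp1 and cover between 28 and 62 N and contact force between clamp2 and cover between 28 and 62 N and contact force between clamp3 and cover between 28 and 62 N and contact force between clamp4 and cover between 28 and 62 N), for 0.2 s.
At the end, for the whole second after the job is handed in: Each of the four clamps presses on the cover with 28 to 62 N (16.6 to 23.4 N of push at the peg while it moves), the cover lies level within 0.02 rad and at rest, and the robot touches nothing (all of step 2 and angle between cover's own z axis and vertical below 0.02 rad and linear speed of cover below 0.01 m/s).
It fails at once if two cranks side by side drawn snug before either one's diagonal partner ((contact force between each of clamp1, clamp2 and cover above 8 N and contact force between each of clamp3, clamp4 and cover below 4 N) or (contact force between each of clamp2, clamp3 and cover above 8 N and contact force between each of clamp4, clamp1 and cover below 4 N) or (contact force between each of clamp3, clamp4 and cover above 8 N and contact force between each of clamp1, clamp2 and cover below 4 N) or (contact force between each of clamp4, clamp1 and cover above 8 N and contact force between each of clamp2, clamp3 and cover below 4 N)).
It fails at once if two cranks side by side made firm before either one's diagonal partner ((contact force between each of clamp1, clamp2 and cover above 34 N and contact force between each of clamp3, clamp4 and cover below 26 N) or (contact force between each of clamp2, clamp3 and cover above 34 N and contact force between each of clamp4, clamp1 and cover below 26 N) or (contact force between each of clamp3, clamp4 and cover above 34 N and contact force between each of clamp1, clamp2 and cover below 26 N) or (contact force between each of clamp4, clamp1 and cover above 34 N and contact force between each of clamp2, clamp3 and cover below 26 N)).
It fails at once if a crank made firm while another was not yet snug (contact force between any of clamp1, clamp2, clamp3, clamp4 and cover above 34 N and contact force between any of clamp1, clamp2, clamp3, clamp4 and cover below 4 N).
It fails at once if a crank over-tightened (clamp force over 70 N, about 25 N at the peg) (contact force between any of clamp1, clamp2, clamp3, clamp4 and cover above 70 N).
It fails at once if a thing standing nearby moved more than 30 mm (distance of any of nail_brush, comb, soap_dish, lotion from where it was at the start of the episode above 0.03 m).
It also fails if it takes over 72 s, if anything falls off the work surface, if the arm or the gripper's body presses on something with over 40 N, if the wrist force passes 120 N, or if a joint passes its speed limit or range.

### The arm

A 6-joint arm with a two-finger parallel gripper is mounted at the origin on the work surface. World frame = base frame: x ahead of the robot, y to its left, z up, the work surface at z = 0. Lengths are in m, angles in rad, forces in N, time in s.
With the tool pointing down it reaches from about 0.275 to 0.75 m from the base axis. Payload 10.2 kg.
Tool frame: the origin (TCP) lies midway between the tips of the shut fingers; the grasp point (between the pads) lies 19 mm behind it (env.hold_point_z is the distance from the TCP to the grasp point, in m); z points along the fingers, y is the line along which they close (so a half turn about z gives the same grasp; the last joint's range is limited). The gripper opens to 85 mm and grips with 20 to 120 N. Pads are 22 mm wide; open, the fingers measure 114 mm over their backs; the gripper's body (76 mm by 85 mm) begins 54 mm behind the grasp point. The pads swing forward as they close: fully open they stand 13 mm farther back than shut.
Start: joints at [0.999, 0.313, 1.498, -0, 1.331, -0.223], TCP at [0.179, 0.493, 0.231] pointing down, gripper open.
Joint ranges: [-2.94, 2.94], [-0.97, 2.17], [0.19, 2.56], [-1.23, 4.37], [0.02, 3.11], [-2.88, 2.88]. Speed limits (rad/s): [2.39, 2.39, 3.01, 3.14, 3.14, 3.14].

### API

Orientations are given as a unit quaternion [x, y, z, w].
In Python, from bench import env, kinematics, monitor, eyes, job gives the robot as it stands. The module is installed in compiled form; this text tells all that it offers. Calls block until the motion is done:
- env.reach(position, orientation): joint-space move of the TCP to a pose.
- env.movel(position, velocity=0.15, frame=None, guard=None): straight line of the TCP; frame=None keeps the orientation; velocity is the mean speed in m/s. With guard (N) it stops when the force on the tool has changed by that much, and returns True; else False.
- env.set_joints(angles): joint-space move.
- env.release() and env.close_gripper(effort=None): open the fingers fully, or close them until they stop; effort is the grip in N (None keeps the last).
- env.hold(seconds).
- kinematics.ik(position, orientation): joint angles nearest the present ones, or None.
- monitor.sense(): the state.
- eyes.grab_frame(name): name is "scene" or "side" or "wrist"; returns a dict with "frame" (400x640x3 uint8, red, green, blue), "mtx" (3x3 intrinsics, pixels), "view" (4x4, takes a point from world to camera coordinates). Camera axes: x right, y down, z forward; pixel columns grow to the right and rows downward; lengths in m; the calibration is good to about 2 mm. A picture is of the moment at which its call begins. There is no depth.
A pose or a line that the arm cannot do raises env.MotionError and nothing moves.
- job.hand_in(): hands the job in; it is judged then, once.
The state is a dict: "clock": time; "joints": joint angles; "qvel": joint speeds; "joint_efforts": joint torques, N m; "position": TCP position; "ee_rot": TCP orientation; "contact_force": force on the tool from outside, world axes, zero at the start; "ft_torque": the same for the moment, N m; "finger_gap": opening from 0.0 (shut) to 1.0 (fully open); "gripper_force": force on a finger pad.
Only numpy, scipy, OpenCV 4.12 (cv2) and the standard library are available. Lean on these libraries where they do the work, as an engineer would, in place of code of your own. Each camera call takes 0.05 s, during which the arm holds its last target. There are 200 camera calls.

## Working session

There is one attempt and no reset: what is moved stays moved. The work goes in short steps, each a Python script; the robot and the scene stay as the last script left them, time stands still between calls to the robot, and variables do not carry over. Pictures are saved under pics/ and viewed, at most 10 in all, crops included, and the job is handed in when it is done.

```bash
mkdir -p pics
python3 - <<'E'
from bench import env,kinematics,monitor,eyes
import cv2,numpy as np,pickle
d={}
for n in("scene","side","wrist"):
    f=eyes.grab_frame(n);d[n]=f
    cv2.imwrite(f"pics/{n}0.png",f["frame"][:,:,::-1])
    V=f["view"];print(n,(-V[:3,:3].T@V[:3,3]).round(3),V[2,:3].round(2),f["mtx"][0,0])
pickle.dump(d,open("f0.pkl","wb"))
s=monitor.sense();print({k:np.round(v,3) for k,v in s.items()}, env.hold_point_z)
E
```

```text
scene [1.296 0.476 0.954] [-0.58 -0.4  -0.71] 443.82108592385805
side [ 0.097 -0.673  0.832] [ 0.41  0.61 -0.68] 387.31858073308734
wrist [0.111 0.518 0.374] [ 0.27 -0.1  -0.96] 338.7944748783889
{'clock': np.float64(0.15), 'joints': array([ 0.999,  0.313,  1.498, -0.   ,  1.331, -0.223]), 'qvel': array([-0.   ,  0.   , -0.003, -0.001,  0.   ,  0.   ]), 'joint_efforts': array([ 2.0000e-03, -4.1237e+01, -2.5979e+01, -0.0000e+00,  3.0000e-03,
       -0.0000e+00]), 'position': array([0.179, 0.493, 0.231]), 'ee_rot': array([ 0.174,  0.985, -0.   , -0.   ]), 'contact_force': array([-0.108, -0.431,  0.286]), 'ft_torque': array([ 0.002, -0.023, -0.044]), 'gripper_force': np.float64(0.0), 'finger_gap': np.float64(0.998)} 0.0187
```

View pics/scene0.png

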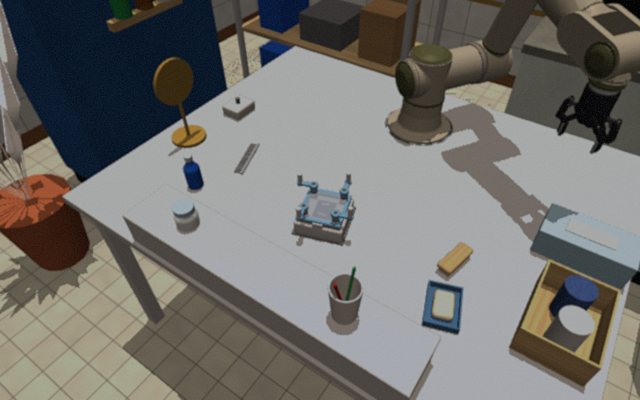

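View pics/side0.png

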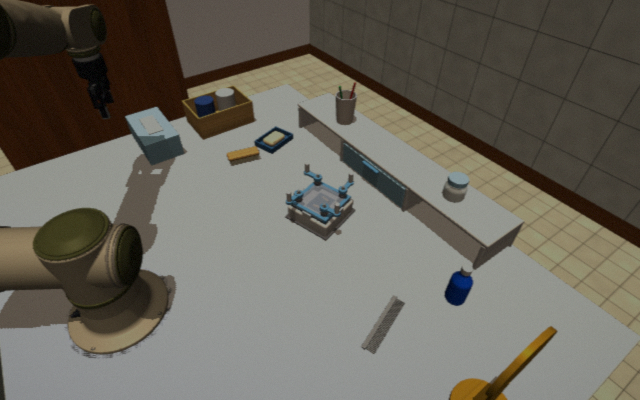

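Scene: the chamber is at about (325,208), with pegs at its corners. The side view shows it at (320,203). The lotion, comb, brush and dish are all well away from it. I'll cast the centre onto a plane and then look from above with the wrist camera.

```bash
cat > h.py <<'E'
from bench import env,kinematics,monitor,eyes,job
import cv2,numpy as np
def cast(f,uv,z):
    V=f["view"];c=-V[:3,:3].T@V[:3,3]
    r=V[:3,:3].T@np.linalg.solve(f["mtx"],[uv[0],uv[1],1.]);return c+r*(z-c[2])/r[2]
def proj(f,p):
    q=f["mtx"]@(f["view"][:3,:3]@np.asarray(p)+f["view"][:3,3]);return q[:2]/q[2]
def down(yaw): # tool z down, tool x axis at heading yaw
    return np.array([np.cos(yaw/2),np.sin(yaw/2),0,0])
E
python3 - <<'E'
from h import *
import pickle
d=pickle.load(open("f0.pkl","rb"))
a=cast(d["scene"],(327,204),.075);b=cast(d["side"],(321,202),.075);print(a,b)
c=(a+b)/2
f=d["wrist"];V=f["view"];s=monitor.sense()
from scipy.spatial.transform import Rotation as R
print(R.from_quat(s["ee_rot"]).as_matrix().round(2),R.from_quat(s["ee_rot"]).as_matrix().T@(-V[:3,:3].T@V[:3,3]-s["position"]),V[:3,:3].round(2))
env.release();env.close_gripper(30)
az=np.arctan2(c[1],c[0]);n=0
u=np.array([np.cos(az),np.sin(az),0])
# keep camera on the base side: same yaw relative to joint1
yaw=az+(2*np.arctan2(.985,.174)-.999)
print(c,az)
env.reach(np.r_[(c-.0*u)[:2],.30],down(yaw))
f=eyes.grab_frame("wrist");pickle.dump(f,open("w1.pkl","wb"));cv2.imwrite("pics/w1.png",f["frame"][:,:,::-1])
s=monitor.sense();print(s["joints"],s["position"],s["clock"],s["contact_force"])
E
```

```text
[ 0.58284444 -0.00769542  0.075     ] [ 0.56716236 -0.03989481  0.075     ]
[[-0.94  0.34 -0.  ]
 [ 0.34  0.94 -0.  ]
 [ 0.   -0.   -1.  ]] [ 0.07245789  0.00017773 -0.14278713] [[ 0.34  0.94 -0.  ]
 [ 0.9  -0.33  0.29]
 [ 0.27 -0.1  -0.96]]
[ 0.5750034  -0.02379512  0.075     ] -0.041358967187553
[-2.43531142e-01  3.91563324e-01  1.21115126e+00  9.16644485e-05
  1.53890206e+00 -4.25566085e-01] [ 0.57496631 -0.02299745  0.30001574] 3.5167 [-0.23656827  0.06874924 -0.65754375]
```

View pics/w1.png

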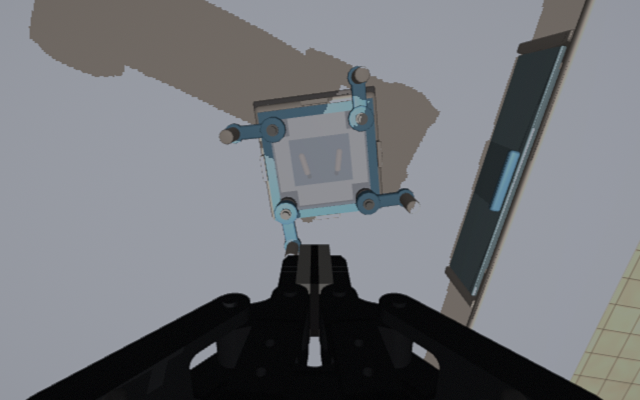

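The wrist view shows hubs at about (361,118), (272,128), (286,212) and (369,202). The peg tops are at (361,75), (229,135), (292,248) and (409,203). I'll fit the square and get the crank angles.

Run:
```python
from h import *
import pickle
f=pickle.load(open("w1.pkl","rb"))
H=np.array([cast(f,p,.095)[:2] for p in[(361,118),(272,128),(286,212),(369,202)]])
P=np.array([cast(f,p,.125)[:2] for p in[(361,75),(229,135),(292,248),(409,203)]])
c=H.mean(0);D=H-c
print(c,D.round(4),np.linalg.norm(D,axis=1))
print("peg r",np.linalg.norm(P-H,axis=1),np.arctan2(*(P-H).T[::-1]))
print(P)
for n in(0,1,2,3):print(np.linalg.norm(H-P[n],axis=1).round(3))
im=f["frame"][50:275,200:440,::-1];cv2.imwrite("pics/w1c.png",cv2.resize(im,None,fx=2.6,fy=2.6,interpolation=cv2.INTER_CUBIC))
```

```text
[ 0.58276136 -0.01703832] [[ 0.0291  0.0554]
 [-0.057   0.0296]
 [-0.029  -0.0562]
 [ 0.0569 -0.0289]] [0.06258164 0.06420074 0.06322247 0.06377518]
peg r [0.03898486 0.03660888 0.02973786 0.03523913] [ 1.89377884 -2.85456332 -1.12214909  0.41674019]
[[ 0.59951924  0.07531861]
 [ 0.4906898   0.00221594]
 [ 0.56661308 -0.09998789]
 [ 0.67186035 -0.03162569]]
[0.039 0.097 0.155 0.128]
[0.126 0.037 0.098 0.157]
[0.146 0.12  0.03  0.091]
[0.092 0.153 0.125 0.035]
```

View pics/w1c.png

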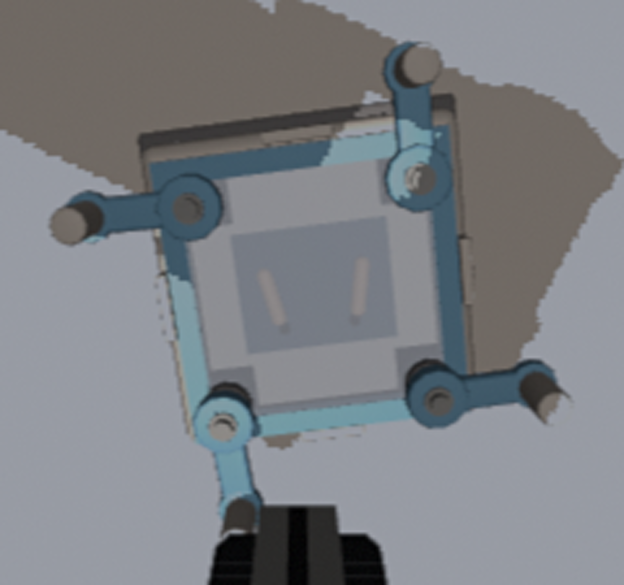

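```bash
cat >> h.py <<'E'
import json,os
ZT,ZH,D=.105,.175,.016          # tip height when pushing, travel height, TCP-to-peg distance in contact
def geom():
    import pickle
    f=pickle.load(open("w1.pkl","rb"))
    H=np.array([cast(f,p,.095)[:2] for p in[(360.8,118.5),(272.7,129.6),(286.2,212.7),(368.5,203.8)]])
    P=np.array([cast(f,p,z)[:2] for p,z in[((362.3,75),.125),((226.9,136.2),.125),((291.5,241.2),.093),((412.7,205.4),.125)]])
    c=H.mean(0);d=H-c;a=np.angle(np.mean([complex(*v)*1j**-k for k,v in enumerate(d)]))
    H=c+.045*2**.5*np.array([[np.cos(a+k*np.pi/2),np.sin(a+k*np.pi/2)] for k in range(4)])
    return H,np.arctan2(*(P-H).T[::-1]),np.linalg.norm(P-H,axis=1)
def pose(h,th,back=0.,z=ZT):
    r=np.array([np.cos(th),np.sin(th)]);t=np.array([r[1],-r[0]])
    yaw=min((th+k*np.pi for k in range(-3,4)),key=lambda y:abs(1.33-y-Q0))
    return np.r_[h+.040*r-(D+back)*t,z],yaw
Q0=-.8
def angle(h):                    # crank angle from TCP in contact
    v=monitor.sense()["position"][:2]-h
    return np.arctan2(v[1],v[0])-np.arctan(D/.040)
def push(i,F,first,vel=.025,maxturn=1.4):
    H,TH,_=geom();h=H[i];st=json.load(open("st.json")) if os.path.exists("st.json") else {}
    th=TH[i] if first else st[str(i)]
    global Q0
    back=.012 if first else .003
    p,y0=pose(h,th,back)
    Y=lambda a:down(y0+a-th)
    p0=monitor.sense()["position"].copy()
    if p0[2]<ZH-.002: env.movel(np.r_[p0[:2],ZH],.2)
    env.reach(np.r_[p[:2],ZH],Y(th))
    if env.movel(p,.15,guard=8): raise SystemExit("hit on the way down")
    a=th;hit=False;end=th-maxturn
    while not hit and a>end:
        hit=env.movel(pose(h,a-.55)[0],vel,Y(a-.55),guard=F)
        s=monitor.sense();a2=angle(h);f=s["contact_force"]
        print(i+1,"hit" if hit else "-","turn %.3f"%(th-a2),"F",f.round(1),"t %.1f"%s["clock"],flush=True)
        a=a2;p=s["position"];t=np.array([np.sin(a),-np.cos(a),0])
        env.movel(p-.003*t,.05)
    st[str(i)]=a;json.dump(st,open("st.json","w"))
    return hit
E
python3 - <<'E'
from h import *
print(geom())
print(push(0,15,True,maxturn=.5), monitor.sense()["contact_force"],monitor.sense()["joints"].round(2))
f=eyes.grab_frame("wrist");cv2.imwrite("pics/w2.png",f["frame"][:,:,::-1])
E
```

```text
(array([[ 0.61240677,  0.03822409],
       [ 0.52657998,  0.01113602],
       [ 0.55366805, -0.07469076],
       [ 0.63949483, -0.04760269]]), array([ 1.87619516, -2.87314136, -1.22850069,  0.37105804]), array([0.03911108, 0.03908627, 0.03416999, 0.03926233]))
1 - turn 0.495 F [-11.7   0.6   0.6] t 6.4
1 hit turn 0.600 F [-0.5  0.4  0.4] t 7.2
True [ 0.46615523  0.53879287 -0.26594222] [-0.06  0.62  1.37  0.    1.16  0.38]
```

View pics/w2.png

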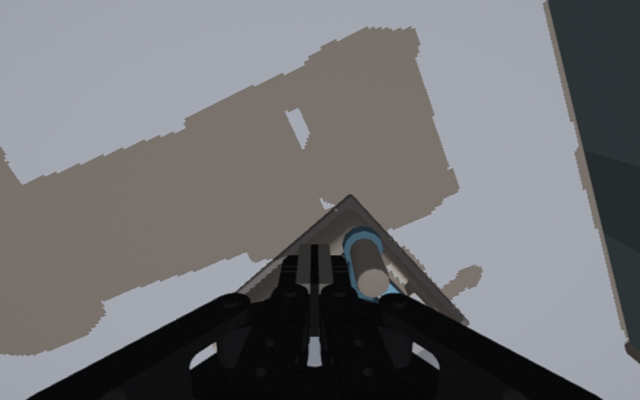

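The wrist view shows peg 1 beside the finger flank, at about (365,260), and the contact is well centred. I'll repeat the push slowly to see whether that hit was a true 15 N or a bump.

```bash
cat >> h.py <<'E'
def again(i,F,vel=.012,turn=.3):
    """re-push from clear, in place"""
    H,_,_=geom();h=H[i];st=json.load(open("st.json"));a=st[str(i)]
    _,y0=pose(h,a)
    hit=env.movel(pose(h,a-turn)[0],vel,down(y0-turn) ,guard=F)
    s=monitor.sense();a2=angle(h);print(" re",i+1,hit,F,"more %.3f"%(a-a2),s["contact_force"].round(1),"t %.1f"%s["clock"],flush=True)
    t=np.array([np.sin(a2),-np.cos(a2),0]);env.movel(s["position"]-.003*t,.05)
    st[str(i)]=a2;json.dump(st,open("st.json","w"));return a-a2
E
python3 - <<'E'
from h import *
# keep the tool's half-turn branch as it stands
for F in (13.5,15): again(0,F)
E
```

```text
re 1 True 13.5 more 0.016 [-1.1  1.3  0.3] t 8.2
 re 1 True 15 more 0.078 [-0.7  2.   0.6] t 9.3
```

Run:
```python
from h import *
push(2,15,True); again(2,15)
```

```text
3 - turn 0.486 F [13.7 -0.1 -0.2] t 13.4
3 hit turn 0.507 F [ 2.3 -0.2  0.3] t 14.1
 re 3 True 15 more 0.027 [ 2.5 -1.2  0.4] t 15.1
```

Run:
```python
from h import *
for i in(1,3):
    push(i,15,True); again(i,15)
```

```text
2 - turn 0.510 F [ -1.6 -11.7   0.4] t 19.9
2 hit turn -5.611 F [-1.  -1.  -0.1] t 20.7
 re 2 True 15 more 0.043 [-1.6 -2.2  0.7] t 21.7
4 - turn 0.496 F [0.8 9.8 1.2] t 25.5
4 hit turn 0.795 F [1.5 2.  0.2] t 26.5
 re 4 True 15 more 0.027 [1.7 2.6 0.8] t 27.5
```

```bash
python3 - <<'E'
s=open("h.py").read()
s=s.replace("    _,y0=pose(h,a)\n    hit","    q=monitor.sense()['ee_rot'];y0=2*np.arctan2(q[1],q[0])\n    hit")
open("h.py","w").write(s)
E
python3 - <<'E'
from h import *
for i in(0,2):
    push(i,21,False,maxturn=.7); again(i,21)
E
```

```text
1 - turn 0.456 F [-13.1  12.9   3. ] t 31.4
1 hit turn 0.460 F [-1.5  3.9 -0.2] t 32.2
 re 1 True 21 more 0.018 [-1.9  3.1 -0.4] t 33.2
3 - turn 0.439 F [ 15.8 -11.   -2.1] t 37.0
3 hit turn 0.444 F [ 3.3 -4.6  1. ] t 37.9
 re 3 True 21 more 0.014 [ 2.5 -4.2 -0.5] t 38.9
```

Run:
```python
from h import *
for i in(1,3):
    push(i,21,False,maxturn=.7); again(i,21)
```

```text
2 - turn 0.488 F [-15.4 -12.4   2.6] t 43.1
2 hit turn 0.504 F [-2.5 -1.6  0. ] t 43.9
 re 2 True 21 more 0.025 [-1.7 -1.5 -0.2] t 44.9
4 - turn 0.460 F [14.5 13.  -2.1] t 48.3
4 hit turn 0.476 F [5.  1.5 1.2] t 49.1
 re 4 True 21 more 0.025 [6.2 0.1 0.1] t 50.1
```

Run:
```python
from h import *
for i in(0,2): push(i,19.5,False,vel=.02,maxturn=.2)
p=monitor.sense()["position"]
env.movel([p[0],p[1],.22],.2)
s=monitor.sense();print(s["clock"],s["contact_force"])
f=eyes.grab_frame("scene");cv2.imwrite("pics/end.png",f["frame"][100:330,100:500,::-1])
```

```text
1 hit turn -0.014 F [-1.8  2.1  0.7] t 53.3
3 hit turn -0.015 F [ 2.9 -1.4  1. ] t 56.1
57.0667 [ 0.41190048 -0.63559772 -0.05708052]
```

View pics/end.png

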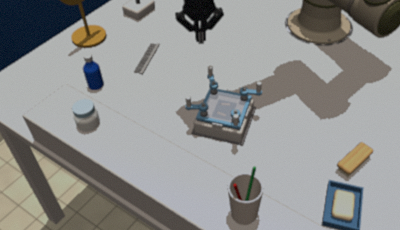

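In the final view the cover is level, all four cranks are turned, the arm is clear at about (200,20) in the crop, and the toiletries are where they were.

```bash
python3 -c "
from bench import job
print(job.hand_in())"
```

```text
the job is handed in; nothing more can be done
None
```

I drew all four cranks snug (15 N push) and then firm (21 N push) in crisscross order, rechecked cranks 1 and 3 (both held at 19.5 N), lifted the arm clear and handed the job in at about 57 s; the hand-in call gave no verdict.

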